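# Tip the bowl stand, bring it level and clamp its leg

### The job

The rinsed bowl sits in a tilting stand on the cold hob: take the leg by its black knob and raise it until the bowl is tipped 12 degrees (orange band at the top edge of the collar), pause there a moment to let it drain, then lower the leg until the bowl is level (green band at the collar) and pause there too. Only then, still gripping the knob and keeping the bowl level, swing the red cam lever fully closed by turning your hand so that a finger pushes its paddle round. Finish while still holding the knob, with the bowl level and the lever closed, and leave the other things where they are.

Things in the scene. Friction and masses are not known exactly. Their poses are not given: they have to be found in the camera images.
- stand: Fixed tilting bowl stand. Origin on the hob under the axis of the vertical sliding leg; z up; its +y points from the leg to the hinge of the bowl cradle, 230 mm away, 117 mm high. Base 10 mm thick, y = -50 to 260 mm, 70 mm wide (190 at the hinge). Collar on the leg axis: radius 20 mm, top at 86 mm. The knob's hand clears all but the bowl's rim (see bowl) and the paddle.
- leg (a joint): Height of the sliding leg, m: 0 = bottom stop (its rest at the start), 0.020 = bowl level (lower edge of green band flush with the collar's top), 0.068 = bowl tipped 12 degrees (orange band flush there), 0.075 = upper stop. Lifting takes about 7 N plus 40 N per m/s; let go, it sinks. About 4 mm per degree of tilt.
- knob: Black grip knob on top of the leg: upright cylinder, 24 mm diameter, 44 mm tall. Origin at its centre, on the leg axis, 170 mm above the hob at the start, 190 mm when level, 238 mm when tipped. Rises with the leg and swivels freely on it about the vertical, so a gripping hand can turn without slipping. Grasp it from above, across, the fingers clear of the paddle.
- lever (a joint): Cam lever angle, rad, about the vertical leg axis: 0 = open stop, 0.70 = closed stop, growing anticlockwise seen from above. Starts at 0 to 0.10, stays where it is left, takes about 0.06 N m to turn (some 3 N at the paddle). It does not rise with the leg.
- paddle (a point): Centre of the lever's red upright paddle, 35 mm from the leg axis, 184 mm above the hob (always): a plate 8 mm thick standing along the radius, 20 to 50 mm from the leg axis, 163 to 205 mm high; a narrow strip at 39 to 48 mm radius runs down to the ring on the collar. On the side away from the bowl: -112 degrees from the stand's +x when open, -72 when closed. A finger on its clockwise side pushes it.
- bowl: Terracotta bowl, 193 mm diameter, 64 mm high, fixed in the cradle's hoop. Origin at the centre of its underside, 132 mm from the leg axis along the stand's +y and 73 mm above the hob when level; its z axis is vertical when level. The rim's near edge is 36 mm from the leg axis, 137 mm high when level, about 120 mm at the start: below the fingers of a hand at the knob's middle.
- stones_jar: Bystander: small glass jar with pebbles, 72x63 mm, 85 mm high, to the right. Origin at its underside.
- black_vase: Bystander: small faceted black vase, 36x57 mm, 93 mm high, to the right. Origin at its underside.
- small_bowl: Bystander: small pale bowl, 77 mm diameter, 28 mm high, to the right. Origin at its underside.

How it is judged:
By the outcome, as a careful person would: the job done as asked, in the order asked, and still so for the second after the job is handed in, while the arm keeps its last pose, push and grip.
It also fails if it takes over 48 s, if anything falls off the work surface, if the arm or the gripper's body presses on something with over 40 N, if the wrist force passes 120 N, or if a joint passes its speed limit or range.

### The arm

A 7-joint arm with a two-finger parallel gripper is mounted at the origin on a cart in front of the work surface, level with it; the furniture and walls round the work are solid. World frame = base frame: x ahead of the robot, y to its left, z up, the work surface at z = 0. Lengths are in m, angles in rad, forces in N, time in s.
With the tool pointing down it reaches from about 0.425 to 0.825 m from the base axis. Payload 3.6 kg.
Tool frame: the origin (TCP) lies on the centre line of the jaws, within the pads' length; the fingertips stand bot.tip_extent ahead of it and the grasp point (between the pads) lies 3 mm ahead of it (bot.tip_extent is the distance from the TCP to the fingertips, in m); z points along the fingers, y is the direction in which the jaws open and shut (so a half turn about z gives the same grasp; the last joint's range is limited). The gripper opens to 93 mm and grips with 3 to 60 N. Pads are 15 mm wide; open, the fingers measure 128 mm over their backs; the gripper's body (75 mm by 188 mm) begins 65 mm behind the grasp point.
Start: joints at [-1.26, 0.615, -0.013, 1.423, 0.008, 1.103, -0.04], TCP at [0.215, 0.613, 0.241] pointing down, gripper open.
Joint ranges: [-3.12, 3.12], [-0.3, 2.06], [-1.34, 1.32], [0.26, 2.42], [-1.36, 4.5], [0.01, 1.98], [-2.84, 2.84]. Speed limits (rad/s): [2.79, 2.79, 3.14, 3.14, 3.14, 3.14, 3.14].

### API

Orientations are given as a unit quaternion [w, x, y, z].
In Python, from rig import bot gives the robot as it stands. Calls block until the motion is done:
- bot.move_to(position, orientation): joint-space move of the TCP to a pose.
- bot.move_straight(position, orientation=None, vel=0.15, contact_N=None): straight line of the TCP; orientation=None keeps the orientation; vel is the mean speed in m/s. With contact_N (N) it stops when the force on the tool has changed by that much, and returns True; else False.
- bot.set_joints(angles): joint-space move.
- bot.grip(opening): finger opening in m; the grip force is fixed at half the most; returns when the fingers have stopped.
- bot.hold(seconds).
- bot.ik(position, orientation): joint angles nearest the present ones, or None.
- bot.state(): the state.
- bot.grab_frame(name): name is "scene" or "top" or "wrist"; returns a dict with "pixels" (400x640x3 uint8, blue, green, red), "fx", "fy", "cx", "cy" (pixels), "rvec" (rotation vector, rad) and "tvec" (3), from world to camera coordinates, as OpenCV has them. Camera axes: x right, y down, z forward; pixel columns grow to the right and rows downward; lengths in m; the calibration is good to about 2 mm. A picture is of the moment at which its call begins. There is no depth.
A pose or a line that the arm cannot do raises bot.Unreachable and nothing moves.
- bot.close_job(): hands the job in, once; it reports no verdict.
The state is a dict: "clock": time; "q": joint angles; "joint_vel": joint speeds; "tau": joint torques, N m; "eef_pos": TCP position; "tool_rot": TCP orientation; "contact_force": force on the tool from outside, world axes, zero at the start; "torque": the same for the moment, N m; "gripper_width": finger opening in m.
Only numpy, scipy, OpenCV 4.12 (cv2) and the standard library are available. Lean on these libraries where they do the work, as an engineer would, in place of code of your own. Each camera call takes 0.05 s, during which the arm holds its last target.

## Working session

There is one attempt and no reset: what is moved stays moved. The work goes in short steps, each a Python script; the robot and the scene stay as the last script left them, time stands still between calls to the robot, and variables do not carry over. Pictures are saved under pics/ and viewed, and the job is handed in when it is done.

```bash
mkdir -p pics; ls; python3 - <<'E'
from rig import bot
import cv2,numpy as np
for n in("scene","top","wrist"):
    f=bot.grab_frame(n);cv2.imwrite(f"pics/a_{n}.png",f["pixels"])
    R=cv2.Rodrigues(np.array(f["rvec"]))[0]
    print(n,f["fx"],f["cx"],f["cy"],-R.T@np.array(f["tvec"]).ravel(),R[2])
s=bot.state();print(s["clock"],s["eef_pos"],s["tool_rot"],s["contact_force"],s["gripper_width"],bot.tip_extent)
E
```

```text
pics
scene 415.9528189099971 321.48392917908825 199.22383731744344 [-0.33852992 -0.65810114  0.84144907] [ 0.68077556  0.45086442 -0.57729188]
top 482.5357303023929 319.2249244155744 197.16995947123033 [ 0.42129226 -0.09604903  1.27360697] [ 0.04654961 -0.00389172 -0.9989084 ]
wrist 323.1155118349576 321.6086296643471 201.05659428202694 [0.14414919 0.63725942 0.38217444] [ 0.25844998 -0.09189828 -0.96164355]
0.15 [0.21521403 0.61276109 0.23975668] [-1.64940949e-04  1.68059032e-01  9.85776450e-01 -9.61972122e-04] [0.37377058 0.88826769 0.35451892] 0.09309702559984674 0.022
```

View pics/a_scene.png

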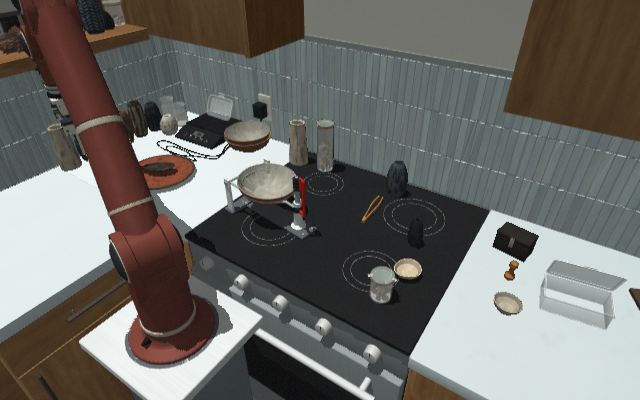

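View pics/a_top.png

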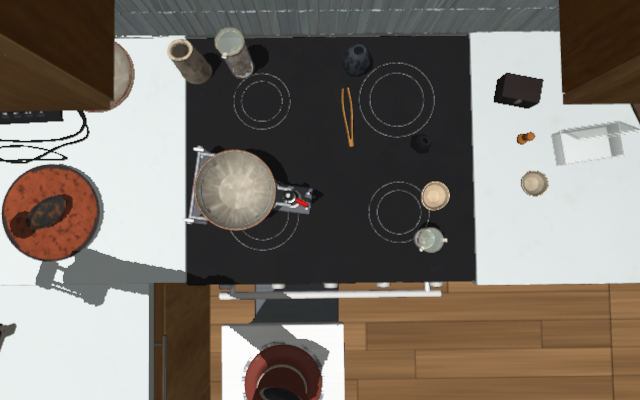

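View pics/a_wrist.png

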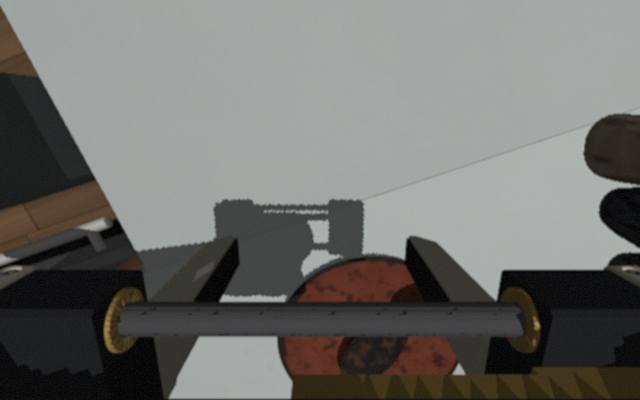

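The hinge is on the left of the top view, at about (200,185). The knob and red paddle are on the right, at about (292,200). I'll zoom in on these.

```bash
python3 - <<'E'
import cv2,numpy as np
a=cv2.imread("pics/a_top.png")[140:240,180:340];b=cv2.imread("pics/a_scene.png")[150:250,210:340]
cv2.imwrite("pics/b_top.png",cv2.resize(a,None,fx=5,fy=5,interpolation=cv2.INTER_NEAREST))
cv2.imwrite("pics/b_scene.png",cv2.resize(b,None,fx=6,fy=6,interpolation=cv2.INTER_NEAREST))
E
```

```text
(no output)
```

View pics/b_top.png

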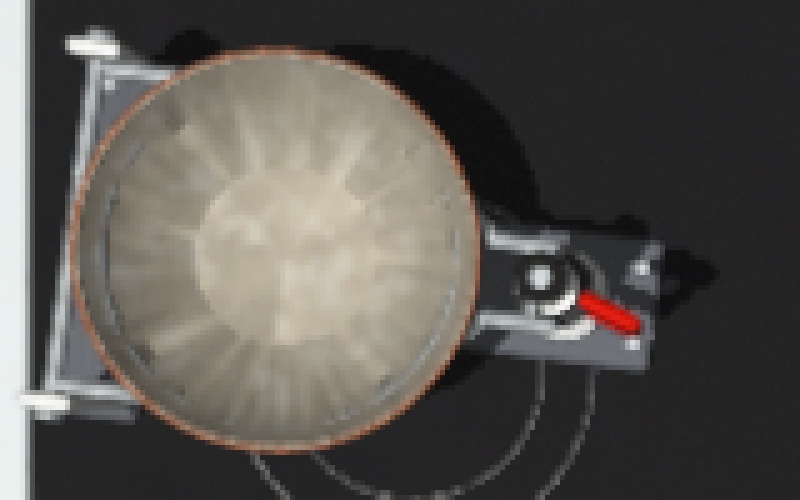

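View pics/b_scene.png

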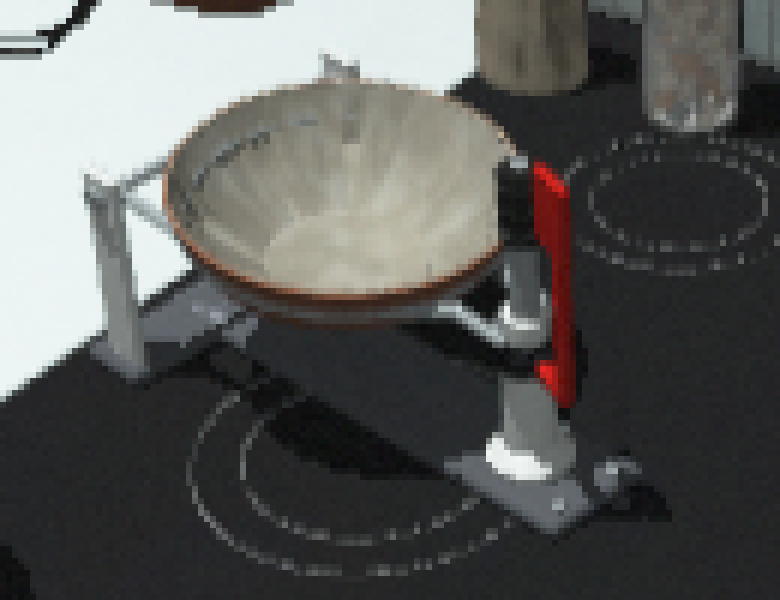

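The top view shows the knob's pale cap at about (288,195.6) and the red paddle at about (302,203). In the scene view the knob axis runs from (295.8,176.7) to (296.2,190.5). Next I turn these into world positions.

```bash
cat > h.py <<'E'
import cv2,numpy as np
def ray(f,u,v):
    R=cv2.Rodrigues(np.array(f["rvec"]))[0];t=np.array(f["tvec"]).ravel()
    d=R.T@np.array([(u-f["cx"])/f["fx"],(v-f["cy"])/f["fy"],1]);return -R.T@t,d/np.linalg.norm(d)
def plane(f,u,v,z):
    c,d=ray(f,u,v);return c+d*(z-c[2])/d[2]
def tri(f1,p1,f2,p2):
    a,d=ray(f1,*p1);b,e=ray(f2,*p2)
    s=np.linalg.lstsq(np.c_[d,-e],b-a,rcond=None)[0]
    P,Q=a+s[0]*d,b+s[1]*e;return (P+Q)/2,np.linalg.norm(P-Q)
E
python3 - <<'E'
from rig import bot
from h import *
T=bot.grab_frame("top");S=bot.grab_frame("scene")
kt=plane(T,288,195.8,.192);print("knob top plane",kt)
print("tri",tri(T,(288,195.8),S,(295.8,177)))
print("scene mid @.17",plane(S,296,183.8,.170))
def red(f,r):
    im=f["pixels"].astype(int);m=((im[...,2]>150)&(im[...,1]<60)&(im[...,0]<60));m2=np.zeros_like(m);m2[r[0]:r[1],r[2]:r[3]]=m[r[0]:r[1],r[2]:r[3]]
    ys,xs=np.nonzero(m2);return np.c_[xs,ys].astype(float)
p=red(T,(180,240,270,330));print(len(p),p.min(0),p.max(0))
W=np.array([plane(T,x,y,.205)[:2] for x,y in p]);c=W.mean(0)
u=np.linalg.svd(W-c)[2][0];print("paddle c",c,"axis",u,np.degrees(np.arctan2(u[1],u[0])),"extent",((W-c)@u).min(),((W-c)@u).max())
# hinge posts tops
h1=plane(T,180+95/5,140+45/5,.117);h2=plane(T,180+45/5,140+402/5,.117)
print("hinge",h1,h2,(h1+h2)/2,np.linalg.norm(h1-h2))
# base corners at z=.01
c1=plane(T,180+660/5,140+242/5,.01);c2=plane(T,180+648/5,140+370/5,.01);print("base end",c1,c2,np.linalg.norm(c1-c2),(c1+c2)/2)
hm=((h1+h2)/2)[:2];d=hm-kt[:2];print("dist",np.linalg.norm(d),np.degrees(np.arctan2(d[1],d[0])))
e=h1-h2;print("hinge axis ang (should be yaw)",np.degrees(np.arctan2(e[1],e[0])))
e=c1-c2;print(np.degrees(np.arctan2(e[1],e[0])))
e=c-kt[:2];print("paddle from knob",np.linalg.norm(e),np.degrees(np.arctan2(e[1],e[0])))
E
```

```text
knob top plane [ 0.47569177 -0.03024767  0.192     ]
tri (array([ 0.47523001, -0.03012228,  0.19582599]), np.float64(0.0008961030580438872))
scene mid @.17 [ 0.47752943 -0.02745334  0.17      ]
44 [296. 199.] [307. 205.]
paddle c [ 0.46009369 -0.0602869 ] axis [0.45861015 0.88863757] 62.702540730002305 extent -0.013968728017357913 0.01379577167315307
hinge [0.59513789 0.18747798 0.117     ] [0.42365414 0.21166451 0.117     ] [0.50939602 0.19957125 0.117     ] 0.17318101992415652
base end [ 0.50345782 -0.08232367  0.01      ] [ 0.43641728 -0.07519931  0.01      ] 0.06741802312475045 [ 0.46993755 -0.07876149  0.01      ]
dist 0.23227723232823969 81.65672633770839
hinge axis ang (should be yaw) -8.028194980623772
-6.066021209221735
paddle from knob 0.03384753599874709 -117.44092305773036
```

The stand's yaw is about -8.1° and the leg axis is near (0.4757,-0.030). The measured hinge distance is 232 mm (230 given) and the paddle radius 34 mm (35 given), so these agree. The lever reads about 0.05 rad. Next I check IK for a finger placed about 60° clockwise of the paddle, including the turn afterwards.

```bash
cat >> h.py <<'E'
from scipy.spatial.transform import Rotation as Ro
AX=np.array([0.4757,-0.0302])
def quat(deg):
    a=np.radians(deg);y=np.array([np.cos(a),np.sin(a),0]);z=np.array([0,0,-1.]);x=np.cross(y,z)
    q=Ro.from_matrix(np.c_[x,y,z]).as_quat();return [q[3],q[0],q[1],q[2]]
E
python3 - <<'E'
from rig import bot
from h import *
for off in (0,180):
  for a in (0,30,60,90):
    for z in (.173,.241,.30):
        q=bot.ik([*AX,z],quat(a+off));print(off,a,z,None if q is None else np.round(q,2))
E
```

```text
0 0 0.173 [-0.27  0.47  0.41  2.   -0.28  0.72  0.31]
0 0 0.241 [-0.34  0.38  0.49  1.92 -0.22  0.9   0.26]
0 0 0.3 [-0.39  0.31  0.54  1.82 -0.18  1.05  0.23]
0 30 0.173 [-0.19  0.45  0.29  2.   -0.2   0.71  0.75]
0 30 0.241 [-0.25  0.36  0.36  1.91 -0.16  0.89  0.72]
0 30 0.3 [-0.29  0.3   0.41  1.82 -0.14  1.05  0.7 ]
0 60 0.173 [-0.12  0.45  0.2   2.   -0.13  0.71  1.2 ]
0 60 0.241 [-0.2   0.36  0.3   1.91 -0.13  0.89  1.21]
0 60 0.3 [-0.26  0.3   0.37  1.82 -0.12  1.05  1.2 ]
0 90 0.173 [-0.05  0.44  0.09  2.   -0.06  0.7   1.65]
0 90 0.241 [-0.13  0.35  0.21  1.91 -0.09  0.89  1.69]
0 90 0.3 [-0.21  0.29  0.3   1.82 -0.1   1.05  1.7 ]
180 0 0.173 [-0.67  0.7   1.13  2.01 -0.79  0.96 -2.27]
180 0 0.241 [-0.71  0.56  1.14  1.93 -0.6   1.04 -2.45]
180 0 0.3 [-0.74  0.47  1.14  1.83 -0.47  1.14 -2.58]
180 30 0.173 [-0.67  0.7   1.13  2.01 -0.79  0.96 -1.74]
180 30 0.241 [-0.71  0.56  1.14  1.93 -0.6   1.04 -1.93]
180 30 0.3 [-0.74  0.47  1.14  1.83 -0.47  1.14 -2.06]
180 60 0.173 [-0.67  0.7   1.13  2.01 -0.79  0.96 -1.22]
180 60 0.241 [-0.71  0.56  1.14  1.93 -0.6   1.04 -1.4 ]
180 60 0.3 [-0.74  0.47  1.14  1.83 -0.47  1.14 -1.53]
180 90 0.173 [-0.48  0.54  0.75  2.01 -0.51  0.79 -1.01]
180 90 0.241 [-0.59  0.47  0.9   1.92 -0.44  0.96 -1.06]
180 90 0.3 [-0.67  0.41  0.99  1.83 -0.38  1.11 -1.11]
```

```bash
python3 - <<'E'
from rig import bot
from h import *
bot.move_straight([0.215,0.613,0.33],vel=.2)
bot.move_to([*AX,.30],quat(3))
s=bot.state();print(s["clock"],s["eef_pos"],s["q"],s["contact_force"])
f=bot.grab_frame("wrist");cv2.imwrite("pics/c_w.png",f["pixels"])
f=bot.grab_frame("scene");cv2.imwrite("pics/c_s.png",cv2.resize(f["pixels"][110:250,200:360],None,fx=4,fy=4))
E
```

```text
3.3167 [ 0.47605697 -0.02895734  0.29987604] [-0.4347242   0.32340033  0.61126408  1.82499887 -0.21116106  1.05848098
  0.31137825] [ 0.14731045  0.48215606 -0.04883731]
```

View pics/c_w.png

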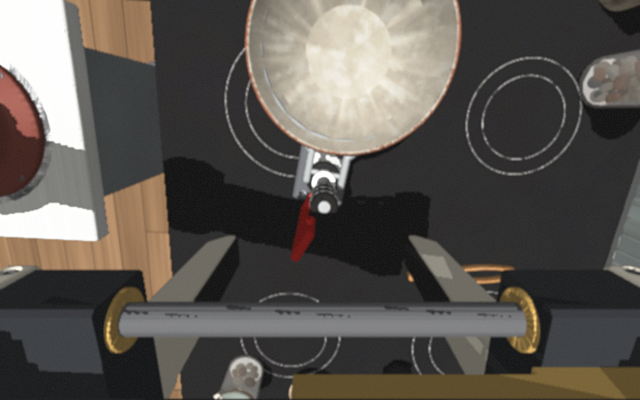

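View pics/c_s.png

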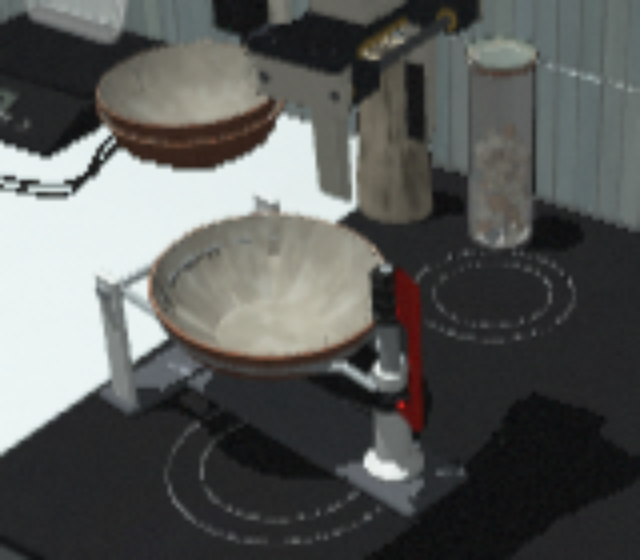

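The wrist view shows the knob cap at about (323,207), between the open jaws, with the paddle at (303,230). I check this ray against the leg axis, then descend.

```bash
python3 - <<'E'
from rig import bot
from h import *
f=bot.grab_frame("wrist")
print("wrist knob",plane(f,323.5,207,.192))
im=f["pixels"].astype(int);m=(im[...,2]>90)&(im[...,1]<30);m[:190]=0;m[265:]=0;m[:,:285]=0;m[:,330:]=0
ys,xs=np.nonzero(m);i=ys.argmax();print("paddle outer top",xs[i],ys[i],plane(f,xs[i],ys[i],.205))
hit=bot.move_straight([*AX,.175],quat(3),vel=.08,contact_N=6)
s=bot.state();print(hit,s["clock"],s["eef_pos"],s["contact_force"])
f=bot.grab_frame("wrist");cv2.imwrite("pics/d_w.png",f["pixels"])
f=bot.grab_frame("scene");cv2.imwrite("pics/d_s.png",cv2.resize(f["pixels"][130:250,230:360],None,fx=5,fy=5))
E
```

```text
wrist knob [ 0.47834816 -0.03001727  0.192     ]
paddle outer top 293 258 [ 0.45594033 -0.0701859   0.205     ]
False 5.1833 [ 0.47599857 -0.03025611  0.17540173] [-0.70090955  0.35006196 -0.22901342]
```

View pics/d_w.png

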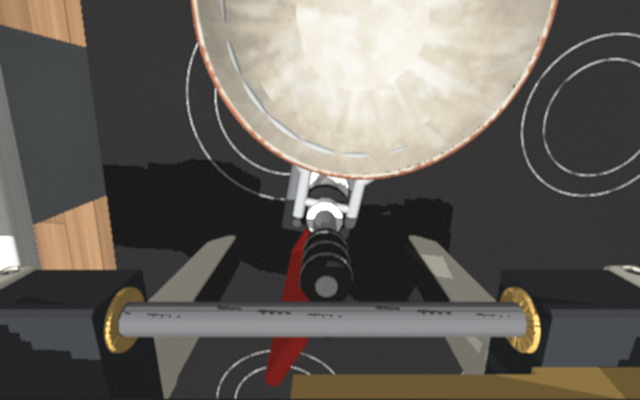

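View pics/d_s.png

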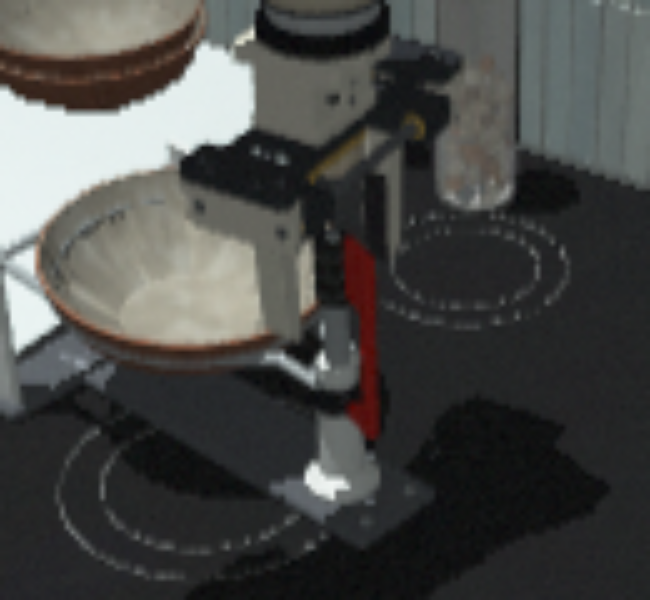

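The knob is at (326,285) in the wrist view, roughly midway between the fingers at 235 and 410. The near finger is well clear of the paddle in the scene view. Time to grip.

```bash
python3 - <<'E'
from rig import bot
from h import *
bot.move_straight([0.4772,-0.0302,.174],quat(3),vel=.05)
bot.grip(0.0)
bot.hold(.3)
s=bot.state();print(s["clock"],s["gripper_width"],s["eef_pos"],s["contact_force"],s["torque"])
f=bot.grab_frame("scene");cv2.imwrite("pics/e_s.png",cv2.resize(f["pixels"][130:250,230:360],None,fx=5,fy=5))
E
```

```text
6.9167 0.02319079641640124 [ 0.47790675 -0.03018931  0.17406465] [ 4.59832238  0.53167263 -4.03201786] [-0.05915927 -0.68379765  0.01018762]
```

View pics/e_s.png

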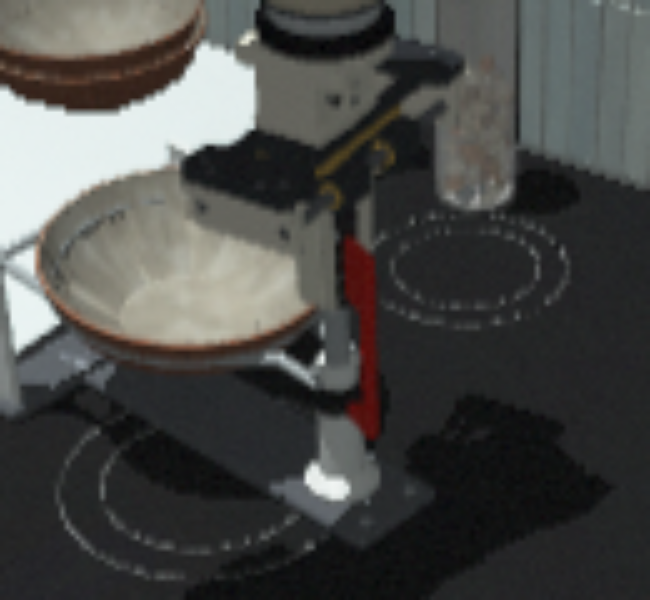

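Gripped: the width is 23.2 mm against a 24 mm knob. The side force puts the axis at about x=0.478. Now I raise the leg by 68 mm.

```bash
python3 - <<'E'
from rig import bot
from h import *
bot.move_straight([0.4783,-0.0302,.174+.067],quat(3),vel=.04)
bot.hold(.2)
for k in range(2):
    s=bot.state();print(s["clock"],s["gripper_width"],s["eef_pos"],s["contact_force"])
    bot.move_straight([0.4783,-0.0302,.241+(k==0)*0+.2421-s["eef_pos"][2]] if k==0 else [0.4783,-0.0302,zc+.2421-s["eef_pos"][2]],quat(3),vel=.02)
    zc=.241+.2421-s["eef_pos"][2] if k==0 else zc+.2421-s["eef_pos"][2]
    bot.hold(.2)
s=bot.state();print(s["clock"],s["gripper_width"],s["eef_pos"],s["contact_force"],zc)
f=bot.grab_frame("scene");cv2.imwrite("pics/f_s.png",cv2.resize(f["pixels"][110:250,230:350],None,fx=5,fy=4.2))
cv2.imwrite("pics/f_z.png",cv2.resize(f["pixels"][170:240,270:320],None,fx=8,fy=8,interpolation=cv2.INTER_NEAREST))
E
```

```text
8.9917 0.02332133182777949 [ 0.47793649 -0.03016393  0.24093196] [ 3.24438667 -0.6100476  -5.98826242]
9.4417 0.023603293326132892 [ 0.47795664 -0.03015512  0.24209118] [ 1.77280989  0.19783348 -5.76124809]
9.8917 0.023472919492902367 [ 0.47795727 -0.03017511  0.24208543] [ 0.44427353  0.02125765 -6.92574147] 0.24217685350824106
```

View pics/f_s.png

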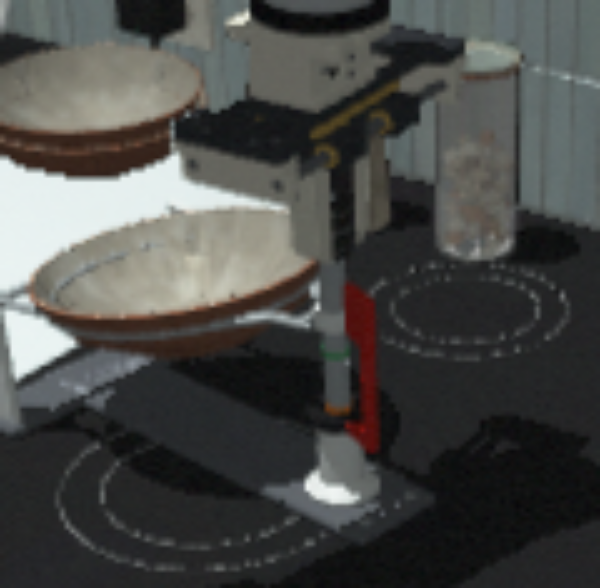

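View pics/f_z.png

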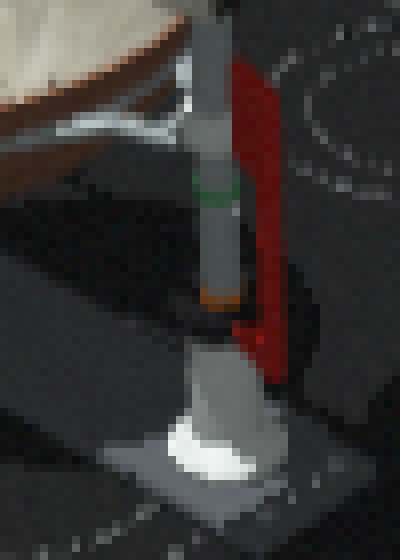

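The orange band sits right on the collar's top (about (297,207) in the full image), and the leg has risen 68.0 mm. The lever hasn't moved. I pause here, then lower to 20 mm.

```bash
python3 - <<'E'
from rig import bot
from h import *
bot.hold(2.0)
print(bot.state()["eef_pos"])
bot.move_straight([0.4781,-0.0302,.1942],quat(3),vel=.04)
bot.hold(1.7)
s=bot.state();print(s["clock"],s["gripper_width"],s["eef_pos"],s["contact_force"],s["q"])
f=bot.grab_frame("scene");
cv2.imwrite("pics/g_z.png",cv2.resize(f["pixels"][160:240,260:330],None,fx=7,fy=7,interpolation=cv2.INTER_NEAREST))
E
```

```text
[ 0.47804913 -0.03019557  0.24209095]
14.9917 0.023411306406106804 [ 0.47806767 -0.03016772  0.19420529] [-3.49357615 -0.13043469 -6.3838513 ] [-0.36355767  0.45755212  0.54635807  1.97514823 -0.32723371  0.79554026
  0.42153474]
```

View pics/g_z.png

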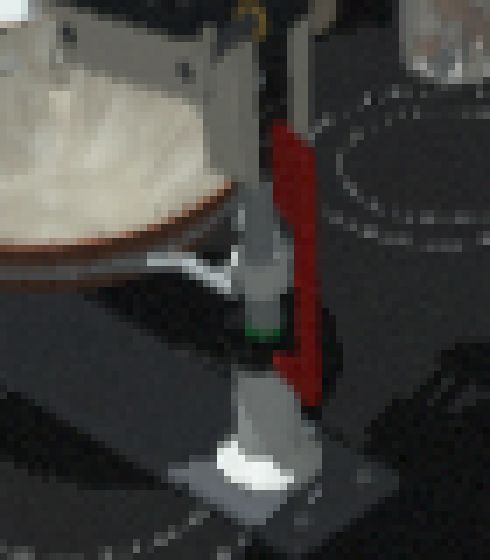

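The green band now sits at the collar's top, around (298,207), with the leg at 20.1 mm. I turn the hand anticlockwise in steps and watch the torque.

```bash
python3 - <<'E'
from rig import bot
from h import *
for a in (12,21,30,36,42,48,54):
    bot.move_straight([0.478,-0.0302,.1942],quat(a),vel=.05)
    s=bot.state();print(a,round(s["clock"],2),s["eef_pos"].round(4),s["contact_force"].round(1),s["torque"].round(2),np.abs(s["joint_vel"]).max().round(2))
    if abs(s["torque"][2])>.6 or np.linalg.norm(s["contact_force"])>25:break
for n,r in(("scene",(160,240,260,330)),("top",(160,240,250,340))):
    f=bot.grab_frame(n);cv2.imwrite(f"pics/h_{n}.png",cv2.resize(f["pixels"][r[0]:r[1],r[2]:r[3]],None,fx=7,fy=7,interpolation=cv2.INTER_NEAREST))
E
```

```text
12 15.35 [ 0.4782 -0.0302  0.1942] [-2.4  0.1 -5.9] [0.02 0.64 0.03] 0.01
21 15.66 [ 0.4784 -0.0301  0.1942] [-1.2  0.4 -7.4] [0.12 0.47 0.05] 0.01
30 15.97 [ 0.4785 -0.03    0.1943] [-1.9  0.9 -6.8] [0.21 0.33 0.02] 0.01
36 16.23 [ 0.4786 -0.03    0.1943] [-1.   2.1 -7.8] [ 0.24  0.2  -0.04] 0.0
42 16.48 [ 0.4786 -0.03    0.1943] [ 0.4  1.8 -8.5] [ 0.36 -0.01  0.01] 0.0
48 16.74 [ 0.4787 -0.0299  0.1943] [ 1.3  2.5 -6.9] [ 0.54 -0.18 -0.05] 0.0
54 17.0 [ 0.4787 -0.0298  0.1944] [ 1.1  2.5 -8.3] [ 0.61 -0.33 -0.02] 0.0
```

View pics/h_scene.png

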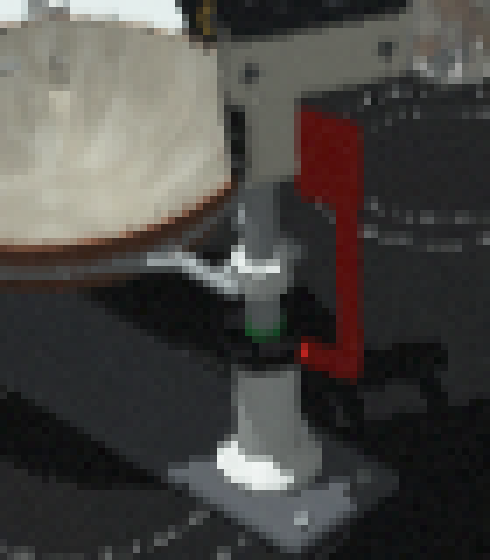

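View pics/h_top.png

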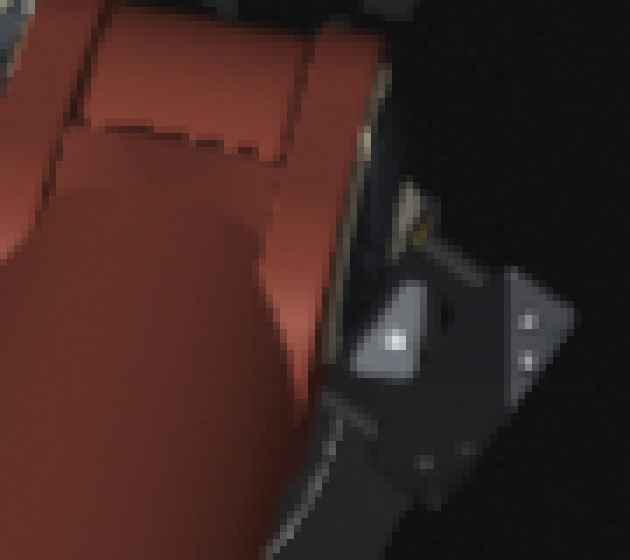

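The lever is following the finger: in the scene view the paddle has swung to (307,180). I continue in smaller steps until it reaches the closed stop.

```bash
python3 - <<'E'
from rig import bot
from h import *
p=None
for a in range(57,82,2):
    bot.move_straight([0.4782,-0.0300,.1941],quat(a),vel=.04); bot.hold(.1)
    s=bot.state();R=Ro.from_quat(np.roll(s["tool_rot"],-1)).as_matrix();act=np.degrees(np.arctan2(R[1,1],R[0,1]))
    print(a,act.round(2),round(s["clock"],2),s["eef_pos"].round(4),s["contact_force"].round(1),s["torque"].round(2),s["tau"][6].round(2))
    F=s["contact_force"][:2]
    if p is not None and (np.linalg.norm(F-p)>6 or a-act>1.5):break
    p=F
f=bot.grab_frame("scene");cv2.imwrite("pics/i_s.png",cv2.resize(f["pixels"][160:240,260:330],None,fx=7,fy=7,interpolation=cv2.INTER_NEAREST));cv2.imwrite("pics/i_full.png",f["pixels"])
E
```

```text
57 56.91 17.45 [ 0.4787 -0.0298  0.1943] [ 2.   5.3 -6.9] [ 0.79 -0.43 -0.03] 0.04
59 58.96 17.8 [ 0.4787 -0.0298  0.1943] [ 3.3  4.4 -6.1] [ 0.91 -0.62 -0.07] 0.03
61 60.93 18.15 [ 0.4786 -0.0297  0.1943] [ 2.7  4.1 -6.6] [ 0.89 -0.55 -0.14] 0.16
63 62.86 18.5 [ 0.4784 -0.0298  0.1943] [ 3.   4.6 -7.4] [ 0.98 -0.5  -0.37] 0.38
65 64.81 18.85 [ 0.478  -0.0296  0.1943] [ 1.1  4.6 -5.6] [ 0.97 -0.27 -0.5 ] 0.52
67 66.82 19.2 [ 0.4775 -0.0293  0.1942] [ 1.1  5.6 -3.4] [ 1.11 -0.09 -0.52] 0.53
69 68.82 19.55 [ 0.4768 -0.0292  0.1942] [-0.5  6.8 -1.7] [ 1.18  0.16 -0.58] 0.53
71 70.84 19.9 [ 0.4762 -0.029   0.1942] [-1.4  6.7 -1.6] [ 1.22  0.35 -0.58] 0.51
73 72.84 20.25 [ 0.4755 -0.0289  0.1941] [-3.8  6.4 -0.6] [ 1.34  0.64 -0.49] 0.51
75 74.84 20.6 [ 0.4749 -0.0287  0.1941] [-4.2  6.2 -0.9] [ 1.34  0.77 -0.5 ] 0.53
77 76.85 20.95 [ 0.4742 -0.0287  0.194 ] [-6.2  6.9  2. ] [ 1.27  1.07 -0.6 ] 0.5
79 78.86 21.3 [ 0.4735 -0.0287  0.194 ] [-7.6  6.8  2.8] [ 1.31  1.3  -0.47] 0.48
81 80.8 21.65 [ 0.473  -0.0288  0.194 ] [-7.7  6.5  4.4] [ 1.28  1.47 -0.64] 0.62
```

View pics/i_s.png

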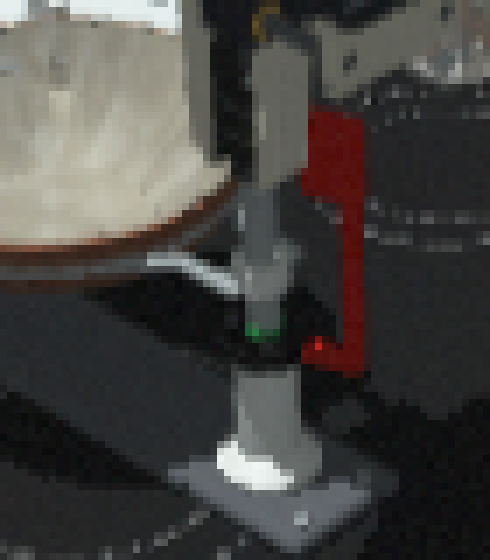

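The torque rose sharply at about 61–63°, which is the closed stop. Beyond that the hand only pivoted about the paddle, moving the TCP by 5 mm. I return to about 63° on the axis, then measure the lever and bands.

```bash
python3 - <<'E'
from rig import bot
from h import *
for a in (77,72,67,63):
    bot.move_straight([0.4783,-0.0300,.1942],quat(a),vel=.04); bot.hold(.15)
    s=bot.state();R=Ro.from_quat(np.roll(s["tool_rot"],-1)).as_matrix();act=np.degrees(np.arctan2(R[1,1],R[0,1]))
    print(a,act.round(2),round(s["clock"],2),s["eef_pos"].round(4),s["contact_force"].round(1),s["torque"].round(2),s["tau"][6].round(2),s["gripper_width"], R[:,2].round(4))
f=bot.grab_frame("scene");cv2.imwrite("pics/j_s.png",cv2.resize(f["pixels"][160:240,260:330],None,fx=7,fy=7,interpolation=cv2.INTER_NEAREST))
im=f["pixels"].astype(int);m=(im[...,2]>80)&(im[...,1]<40)&(im[...,0]<40);m[:165]=0;m[220:]=0;m[:,:295]=0;m[:,330:]=0
ax=np.array([.4785,-.0302])
for v in (176,180,184): # paddle outer edge rows
    xs=np.nonzero(m[v])[0];print(v,xs.min(),xs.max())
xs=np.nonzero(m[195:205].any(0))[0];print("strip cols",xs.min(),xs.max())
# predicted image columns/rows of strip & paddle points for various lever angles
K=np.array([[f["fx"],0,f["cx"]],[0,f["fy"],f["cy"]],[0,0,1.]])
for L in (.5,.6,.65,.7):
    th=np.radians(-112-8.1)+L
    P=np.array([[*(ax+r*np.array([np.cos(th),np.sin(th)])),z] for r,z in((39,.13),(48,.13),(50,.184),(50,.205))] ) if 0 else np.array([[*(ax+r/1000*np.array([np.cos(th),np.sin(th)])),z] for r,z in((39,.13),(48,.13),(50,.184),(50,.205))])
    print(L,cv2.projectPoints(P,np.array(f["rvec"]),np.array(f["tvec"]),K,None)[0].reshape(-1,2).round(1).tolist())
E
```

```text
77 77.01 22.1 [ 0.4735 -0.0283  0.1935] [-6.   7.9 -1.5] [ 1.38  1.08 -0.14] 0.11 0.023502134908947984 [-0.0109  0.0029 -0.9999]
72 72.07 22.5 [ 0.4737 -0.0279  0.1928] [-4.   7.2 -5.7] [ 1.51  0.7  -0.01] -0.02 0.023336275210507018 [-0.0109  0.0031 -0.9999]
67 67.08 22.9 [ 0.4739 -0.0276  0.1928] [-3.5  7.7 -7.5] [ 1.64  0.62 -0.01] -0.02 0.023330846421935086 [-0.0107  0.0036 -0.9999]
63 63.09 23.3 [ 0.474  -0.0273  0.1928] [-3.7  7.8 -6. ] [1.71 0.58 0.01] -0.02 0.023580730690940445 [-0.0105  0.004  -0.9999]
176 303 306
180 303 311
184 303 311
strip cols 309 311
0.5 [[307.8, 199.4], [310.3, 200.4], [310.6, 185.3], [310.4, 179.1]]
0.6 [[308.6, 198.7], [311.2, 199.6], [311.5, 184.5], [311.4, 178.3]]
0.65 [[308.9, 198.4], [311.6, 199.2], [311.9, 184.1], [311.8, 177.9]]
0.7 [[309.2, 198.1], [311.9, 198.7], [312.3, 183.6], [312.2, 177.5]]
```

View pics/j_s.png

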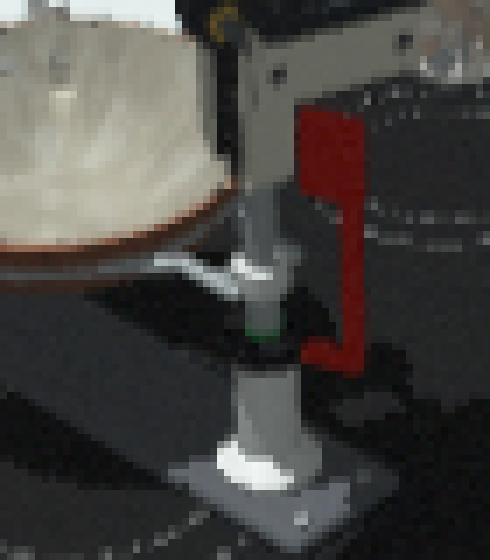

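The hand is off its commanded pose: z is 1.4 mm low and x is 4 mm off. The green band looks a hair low too. I check the joint error before correcting.

```bash
python3 - <<'E'
from rig import bot
from h import *
s=bot.state();q=bot.ik([0.4783,-0.03,.1942],quat(63));print(np.round(s["q"],4),np.round(q,4),np.round(np.array(q)-s["q"],4),s["tau"].round(2))
bot.move_straight([0.4783,-0.03,.1942],quat(63),vel=.02);bot.hold(.2)
s=bot.state();print(s["clock"],s["eef_pos"].round(4),s["contact_force"].round(1))
bot.move_straight([0.4800,-0.0315,.1956],quat(63),vel=.02);bot.hold(.3)
s=bot.state();print(s["clock"],s["eef_pos"].round(4),s["contact_force"].round(1),s["torque"].round(2),s["tool_rot"])
E
```

```text
[-0.1595  0.4216  0.2428  1.9737 -0.146   0.7734  1.2698] [-0.1583  0.4214  0.2458  1.9688 -0.1438  0.7678  1.27  ] [ 0.0011 -0.0001  0.003  -0.0049  0.0022 -0.0056  0.0002] [ 3.810e+00 -3.582e+01  5.910e+00 -1.613e+01  1.560e+00 -1.160e+00
 -2.000e-02]
23.8 [ 0.474  -0.0273  0.1928] [-3.4  8.2 -6. ]
24.3833 [ 0.4741 -0.0274  0.1937] [-4.3 10.8 -7.3] [2.19 0.99 0.01] [-0.00771349  0.23218492  0.97264025  0.00126869]
```

The knob has slid about 5 mm sideways within the pads but is still held, with a width of 23.4 mm. I relieve the side load, set the height, and use the green band and hoop to check the leg against the earlier level picture.

```bash
cat > lev.py <<'E'
from h import *
g=cv2.imread("pics/g_z.png")[3::7,3::7]   # crop origin (260,160), leg 20.1
def cmp(f):
    c=f["pixels"][160:240,260:330]
    for nm,(y0,y1,x0,x1) in dict(rim=(20,46,4,32),hoop=(32,46,18,40),clamp=(33,50,30,44),fixed=(52,75,28,48)).items():
        A=cv2.cvtColor(g[y0:y1,x0:x1],6).astype(np.float32);B=cv2.cvtColor(np.ascontiguousarray(c[y0:y1,x0:x1]),6).astype(np.float32)
        w=np.eye(2,3,dtype=np.float32)
        try:
            cc,w=cv2.findTransformECC(A,B,w,cv2.MOTION_TRANSLATION,(3,200,1e-6),None,1);print(nm,round(float(cc),3),w[:,2])
        except cv2.error as e: print(nm,"ecc fail")
    for n,i in(("ref",g),("now",c)):
        i=i.astype(float);wt=np.clip(i[...,1]-i[...,2]-15,0,None)[40:54,32:44];ys=np.arange(40,54)[:,None]
        print(n,"green rows",(wt*ys).sum()/wt.sum(),wt.sum())
E
python3 - <<'E'
from rig import bot
from lev import *
bot.move_straight([0.4742,-0.0276,.1943],quat(63),vel=.02);bot.hold(.3)
s=bot.state();print(s["clock"],s["eef_pos"].round(4),s["contact_force"].round(1),s["torque"].round(2))
f=bot.grab_frame("scene");cmp(f)
K=np.array([[f["fx"],0,f["cx"]],[0,f["fy"],f["cy"]],[0,0,1.]])
P=np.array([[.478,-.0302,.1],[.478,-.0302,.11]]);p=cv2.projectPoints(P,np.array(f["rvec"]),np.array(f["tvec"]),K,None)[0].reshape(-1,2);print("px per 10mm",p[1]-p[0])
cv2.imwrite("pics/k_s.png",cv2.resize(f["pixels"][160:240,260:330],None,fx=7,fy=7,interpolation=cv2.INTER_NEAREST))
E
```

```text
25.1917 [ 0.4738 -0.0272  0.1942] [ 2.7  5.  -7.9] [ 1.12 -0.23  0.02]
rim 0.995 [ 0.0439062  -0.01888445]
hoop 0.936 [0.17126998 0.04673093]
clamp 0.911 [0.08013141 0.02476816]
fixed 0.939 [-0.00796895 -0.04560972]
ref green rows 47.11666666666667 180.0
now green rows 47.06866952789699 233.0
px per 10mm [-0.10990978 -2.67446684]
```

View pics/k_s.png

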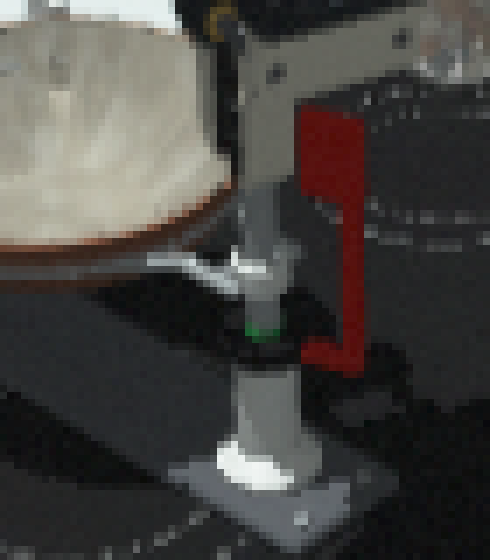

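The bowl rim and green band match the level reference to within 0.05 px, about 0.2 mm, so nothing slipped vertically. For the lever, I compare the strip now with its position when it was pushed hard against the stop.

```bash
python3 - <<'E'
from h import *
for n in("g_z","h_scene","i_s","j_s","k_s"):
    c=cv2.imread(f"pics/{n}.png")[3::7,3::7].astype(float)
    w=np.clip(c[...,2]-c[...,1]-40,0,None)[32:46,40:62];w/=w.sum(1,keepdims=True)+1e-9
    print(n,((w*np.arange(40,62)).sum(1).mean()+260).round(2))
from rig import bot
s=bot.state();f=dict(bot.grab_frame("scene"))
K=np.array([[f["fx"],0,f["cx"]],[0,f["fy"],f["cy"]],[0,0,1.]])
for L in (.05,.5,.55,.6,.65,.7,.75):
    th=np.radians(-120.1)+L
    P=np.array([[.478+.0435*np.cos(th),-.0302+.0435*np.sin(th),.12+.0001*k] for k in(0,200)])
    print(L,cv2.projectPoints(P,np.array(f["rvec"]),np.array(f["tvec"]),K,None)[0].reshape(-1,2).round(2).tolist())
E
```

```text
g_z 303.14
h_scene 309.06
i_s 309.9
j_s 309.91
k_s 309.93
0.05 [[304.03, 205.29], [303.86, 199.75]]
0.5 [[309.03, 202.71], [308.91, 197.19]]
0.55 [[309.44, 202.35], [309.33, 196.83]]
0.6 [[309.83, 201.98], [309.72, 196.47]]
0.65 [[310.19, 201.61], [310.08, 196.1]]
0.7 [[310.51, 201.22], [310.4, 195.72]]
0.75 [[310.8, 200.83], [310.7, 195.33]]
```

The strip is at 309.9 px, unchanged since it was pushed against the stop. Its total swing, about 6.8 px, fits an angle near 0.70 rad. The knob is held and the bowl is level, so I hand in.

```bash
python3 - <<'E'
from rig import bot
bot.hold(.8)
s=bot.state();print(s["clock"],s["eef_pos"].round(4),s["contact_force"].round(1),s["gripper_width"])
f=bot.grab_frame("top")
import cv2;cv2.imwrite("pics/l_top.png",f["pixels"])
bot.close_job()
E
```

```text
26.0917 [ 0.4738 -0.0272  0.1942] [ 1.7  5.2 -6.9] 0.023004838284906723
the job is handed in; nothing more can be done
```

View pics/l_top.png

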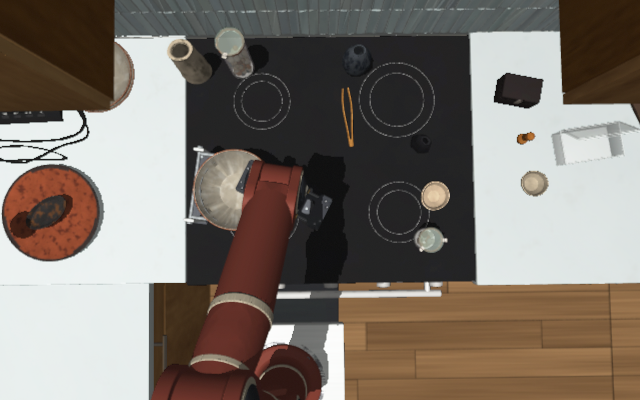

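The job was done in the order asked and handed in at about 26 s, still holding the knob with the bowl level and the lever closed. I gripped the knob and raised the leg 68 mm (orange band at the collar), pausing more than 2 s. I then lowered it to 20 mm (green band at the collar), paused 1.7 s, and turned the hand until a finger pushed the lever to its closed stop.

**Last checks**
- **Bowl:** the TCP height corresponds to a leg height of 20.1 mm. The green band and rim matched the level reference picture to about 0.2 mm.
- **Lever:** its position is unchanged since I pushed it hard against the stop (torque rose to about 0.5 N m). Its absolute angle is less certain: the direct projection reads near 0.61 rad. Correcting for the offset seen at the start brings that to about 0.70.
- **Grip:** the grip width was 23 mm and the force on the tool about 9 N.
- **Other things:** the jar, vase and small bowl are in the same places in the last top view.

**What went less well:** I turned about 20° past the stop before backing off. This slid the knob about 5 mm sideways in the pads, and the hand dipped about 1.4 mm (about 0.35° of tilt) as I backed off. I then restored the height; the sideways offset remains.

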